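# Snap the retaining clip onto the tube mixer's spindle with the fork tool

## Robot

A 7-joint arm with a two-finger parallel gripper is mounted at the origin on a cart in front of the work surface, level with it; the furniture and walls round the work are solid. World frame = base frame: x ahead of the robot, y to its left, z up, the work surface at z = 0. Lengths are in m, angles in rad, forces in N, time in s.
With the tool pointing down it reaches from about 0.4 to 0.85 m from the base axis. Payload 4.5 kg.
Tool frame: the origin (TCP) lies on the centre line of the jaws, within the pads' length; the fingertips stand 17 mm ahead of it and the grasp point (between the pads) lies 2 mm behind it; z points along the fingers, y is the line along which they close (so a half turn about z gives the same grasp; the last joint's range is limited). The gripper opens to 85 mm and grips with 20 to 120 N. Pads are 22 mm wide; open, the fingers measure 114 mm over their backs; the gripper's body (76 mm by 85 mm) begins 54 mm behind the grasp point. The pads swing forward as they close: fully open they stand 13 mm farther back than shut.
Start: joints at [-1.156, 0.689, -0.195, 1.565, 0.157, 0.902, -0.215], TCP at [0.232, 0.58, 0.248] pointing down, gripper open.
Joint ranges: [-3.01, 3.01], [-0.46, 2.08], [-1.47, 1.51], [0.13, 2.56], [-1, 4.14], [0.04, 2.09], [-2.66, 2.66]. Speed limits (rad/s): [2.57, 2.57, 3.14, 3.14, 3.14, 3.14, 3.14].

## Interface

Orientations are given as a rotation vector (axis times angle).
In Python, from bench import robot gives the robot as it stands.
- The arm moves only by the tool play_rows, never from a script. Its argument "increments" is a list of rows, each a list of 7 numbers: the shift along the tool's x, y, z as a fraction of full scale, then the turn, a rotation vector about the tool's x, y, z as a fraction of full scale, then the opening, from -1 (shut) to 1 (fully open), so that 0 is half open. A call has 1 to 20 rows; each row is the pose to reach, as a shift and turn from the pose commanded when the call began, along the tool's axes at that moment, turning the shorter way round; what a row does not reach only later rows make up. Full scale, the value 1, is 150 mm for a shift and 180 degrees for a turn. A row lasts 1/8 s, in which the tool goes at most 62.5 mm and 10.7 degrees, less where a joint would pass 70% of its speed; a pose out of reach is approached as far as the arm can. A call with a number of a shift or a turn outside -1 to 1 is refused whole. A call with a gripper value outside its range is refused whole. The fingers move at their own pace and stop on an object; "squeeze" is the grip in N (left out, the last holds). Time passes only in rows, so rows that repeat a pose let the fingers close. It gives the time, the measured TCP pose, the force, the opening and the grip force at its end, in the units of the state.
- robot.state(): the state, without advancing time (a new reading comes with each control period).
- robot.capture(name): name is "side" or "top"; returns a dict with "pixels" (480x640x3 uint8, red, green, blue), "mtx" (3x3 intrinsics, pixels), "R" (3x3) and "t" (3): a world point X has camera coordinates R X + t. Camera axes: x right, y down, z forward; pixel columns grow to the right and rows downward; lengths in m; the calibration is good to about 2 mm. A picture is of the moment at which its call begins. There is no depth.
- robot.finish_job(): hands the job in; it is judged then, once.
The state is a dict: "clock": time; "qpos": joint angles; "qvel": joint speeds; "effort": joint torques, N m; "ee_pos": TCP position; "orientation": TCP orientation; "contact_force": force on the tool from outside, world axes, zero at the start; "moment": the same for the moment, N m; "finger_gap": opening from 0.0 (shut) to 1.0 (fully open); "grasp_force": force on a finger pad.
Only numpy, scipy, OpenCV 4.12 (cv2) and the standard library are available. Lean on these libraries where they do the work, as an engineer would, in place of code of your own. Each camera call takes 0.05 s, during which the arm holds its last target. There are 200 camera calls.

## Task

The tube mixer's carousel has been put back on its spindle and the split retaining clip lies on the hub in front of the spindle's neck, mouth towards it. Take the fork tool from its rest, push the clip with the fork squarely onto the neck until it snaps fully home, then lay the fork back in its rest. The spindle stands on a soft rubber mount and gives way as you push, so go by feel, never press the clip with more than 25 N, do not touch the clip with the gripper, and leave the other things on the bench where they are.

Things in the scene. Friction and masses are not known exactly. Their poses are not given: they have to be found in the camera images.
- fork: Fork tool, 0.13 kg, 177 mm long, lying level in its rest. Origin: underside, at mid-grip; x points to the forked end, z up. Black handle 16 mm wide, 20 mm high (z 0 to 20), x = -65 to 18 mm; finger guard 26 mm wide at x = 18 to 23. Grip at x = 0 across the 16 mm. A steel shank, 10 wide, 8 high, leads to a steel V fork, 7 mm high (z 0 to 7), 42 mm over its prongs, open to +x.
- fork_seat (a point): Point of the fork tool, at its underside, x = 112 mm, y = 0 from fork: here lies the centre of the clip when the clip's round back sits in the V. The bottom of the V is at x = 94 mm of the tool; the prong tips reach x = 107 mm at y = +-20 mm. Axes as fork.
- fork_rest: Fixed rest of the fork: aluminium plate 150 x 56 x 8 mm with two grey saddles, floors 38 mm above the bench, at x = -50 and 62 mm, with flared cheeks rising 11 mm above the floors that centre the tool. Origin: underside, below mid-grip; x as the lying tool's x. The tool lies home with its origin 38 mm above this one, up to 15 mm either way along x.
- clip: Loose split clip of spring steel (E-clip), 30 g: flat ring 30 mm across, 5 mm thick, mouth to +x, two jaws whose rounded teeth spread over the neck and close behind it, stop lug at the back. Lies flat on the hub, 13 to 16 mm short of home. Origin: ring centre, underside; home = at spindle_neck. It snaps over at a push of some 15 N, then the force drops at once.
- spindle_neck (a point): Centre of the spindle's upright neck, level with the hub's flat face (black, 68 mm across, 90 mm above the bench). Neck: 14 mm diameter, 6.5 mm high; above it a head, 20 mm diameter, 14.5 mm high. The spindle gives way sideways on its soft mount, by a centimetre or more, and springs back. Round the hub: a disc, 128 mm across, with eight cups up to 85 mm above the bench.
- mixer: Tube mixer housing, fixed to the bench, 150 (x) x 140 (y) mm, 54 mm high, white with a front panel on its -x side. Origin: underside centre, below the spindle's axis; the clip lies on the -x side of the spindle.
- bench_timer: Digital bench timer lying face up, 62 x 62 x 18 mm (bystander). Origin: underside centre.
- white_bottle: White plastic bottle with white cap, 50 mm wide, 95 mm high (bystander). Origin: underside centre.
Mind the look-alikes: they are no part of the job. There is more than one size of the fork; the job needs the larger.

How it is judged:
By the outcome, as a careful person would: the job done as asked, in the order asked, and still so for the second after the job is handed in, with the robot touching nothing.
It also fails if it takes over 58 s, if anything falls off the work surface, if the arm or the gripper's body presses on something with over 40 N, if the wrist force passes 120 N, or if a joint passes its speed limit or range.

## Working session

There is one attempt and no reset: what is moved stays moved. The work goes in short steps, Python scripts to look and compute and a tool call to move; the robot and the scene stay as the last step left them, time stands still between calls to the robot, and variables do not carry over. Pictures are saved under pics/ and viewed, at most 10 in all, crops included, and the job is handed in when it is done.

Besides the shell and the picture viewer there is one more tool, called after "Emit:" in YAML: its name, and indented under it one key for each argument. play_rows: Moves the arm, as the interface text tells. Shift numbers are shares of 150 mm and turn numbers shares of 180 degrees, none past 1 either way. Its arguments: {"type":"object","properties":{"increments":{"type":"array","items":{"type":"array","items":{"type":"number"}}},"squeeze":{"type":"number"}},"required":["increments"]}

```bash
ls; mkdir -p pics; cat > h.py <<'E'
import numpy as np, cv2, pickle
from bench import robot
def cap(n,f):
    c=robot.capture(n); c={k:np.array(v) for k,v in c.items()}
    cv2.imwrite(f'pics/{f}.png',c['pixels'][:,:,::-1]); pickle.dump(c,open(f'pics/{f}.pkl','wb')); return c
def load(f): return pickle.load(open(f'pics/{f}.pkl','rb'))
def ray(c,uv):
    d=c['R'].T@np.linalg.inv(c['mtx'])@np.array([uv[0],uv[1],1.]); o=-c['R'].T@c['t']; return o,d
def onz(c,uv,z):
    o,d=ray(c,uv); return o+d*(z-o[2])/d[2]
def proj(c,X):
    p=c['mtx']@(c['R']@np.array(X,float)+c['t']); return p[:2]/p[2]
E
python3 - <<'E'
from h import *
for n in('top','side'):
    c=cap(n,n+'0'); print(n,c['mtx'].round(1).tolist(),c['R'].round(3).tolist(),(-c['R'].T@c['t']).round(3))
print(robot.state())
E
```

```text
pics
top [[609.5, 0.0, 329.5], [0.0, 609.5, 245.5], [0.0, 0.0, 1.0]] [[-0.022, -0.999, -0.04], [-0.983, 0.028, -0.179], [0.18, 0.035, -0.983]] [ 0.211 -0.086  1.798]
side [[577.0, 0.0, 322.5], [0.0, 577.0, 239.9], [0.0, 0.0, 1.0]] [[0.991, -0.135, -0.001], [-0.051, -0.365, -0.93], [0.125, 0.921, -0.369]] [ 0.33  -1.449  0.634]
{'clock': 0.1, 'qpos': array([-1.15621916,  0.68986447, -0.19452362,  1.56622805,  0.15731444,
        0.9025084 , -0.21511759]), 'qvel': array([ 1.27477473e-03, -2.23136426e-03,  1.64414755e-04, -3.71695406e-03,
       -5.47007198e-05,  1.46051291e-03,  1.69231081e-03]), 'effort': array([-2.57476371e-03, -5.40601015e+01, -1.27075251e+00, -1.58984327e+01,
        9.53549315e-03,  4.44225676e-03,  9.88650442e-06]), 'ee_pos': array([0.23211483, 0.57971149, 0.24758975]), 'orientation': array([-5.94376745e-01, -3.08467359e+00,  2.52306420e-03]), 'contact_force': array([-0.32267112,  0.62222707, -0.44587862]), 'moment': array([0.03039849, 0.01926437, 0.00632528]), 'grasp_force': 0.0, 'finger_gap': 1.0032102614534435}
```

View pics/top0.png

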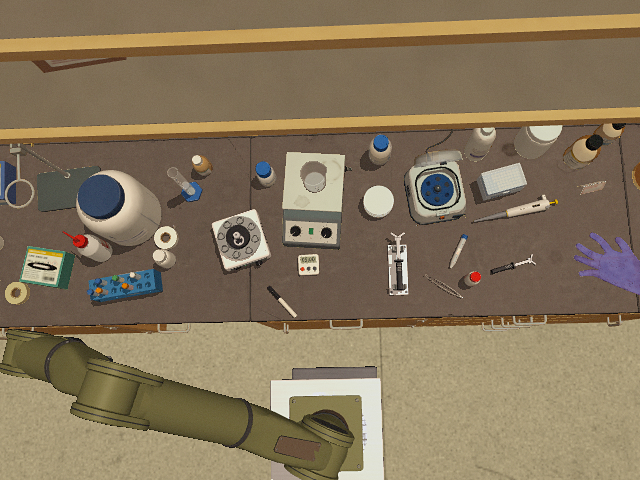

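View pics/side0.png

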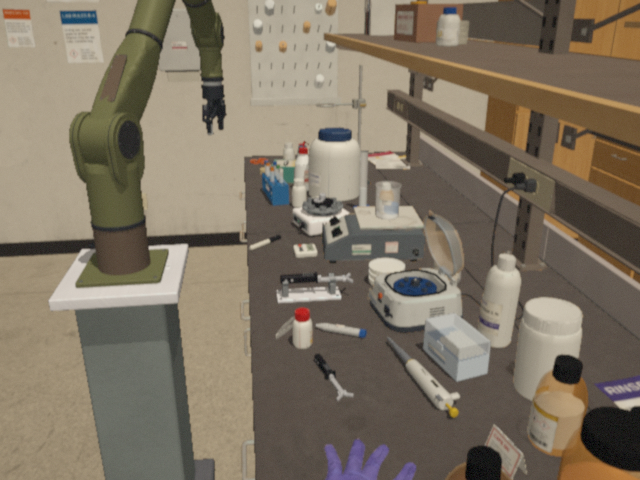

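Top view: a fork lies in the white rest at about (398,262), and a smaller loose fork lies at (513,265). The rest one fits the description (larger, in a rest). The mixer is at about (240,240). I'll confirm in one enlarged composite.

```bash
python3 - <<'E'
from h import *
a=load('top0')['pixels'][:,:,::-1]; b=load('side0')['pixels'][:,:,::-1]
def cr(i,u,v,w,h): return cv2.resize(i[v:v+h,u:u+w],(400,300),interpolation=cv2.INTER_CUBIC)
m=np.vstack([np.hstack([cr(a,200,198,80,80*3//4),cr(a,358,225,100,75)]),np.hstack([cr(b,280,180,80,60),cr(b,268,250,100,75)])])
cv2.imwrite('pics/comp.png',m)
c=load('top0')
for z in(0,.09): print(onz(c,(240,240),z).round(3),onz(c,(398,262),z).round(3),onz(c,(513,265),z).round(3))
E
```

```text
[0.565 0.249 0.   ] [ 0.485 -0.224  0.   ] [ 0.467 -0.561  0.   ]
[0.548 0.232 0.09 ] [ 0.471 -0.217  0.09 ] [ 0.454 -0.538  0.09 ]
```

View pics/comp.png

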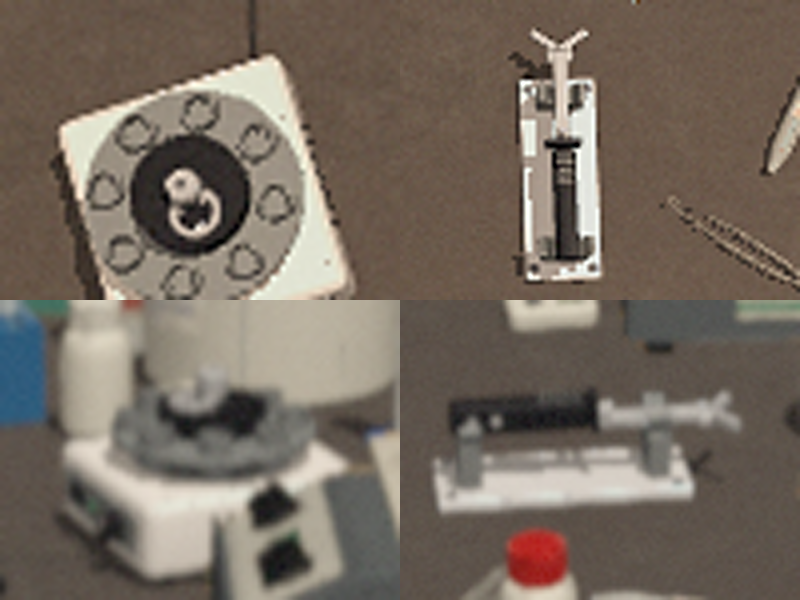

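Composite: the rest fork is large (about 177 mm) and confirmed. Its V tips are at panel (533,33) and (587,33) and its handle end at (565,258). The clip ring is at panel (193,213), the spindle head at (183,185), and the hub is black around (190,195). Next I'll measure these.

```bash
python3 - <<'E'
from h import *
c=load('top0'); g=cv2.cvtColor(c['pixels'],cv2.COLOR_RGB2GRAY).astype(int); im=c['pixels']
f=lambda p,s,o:((p[0]+.5)/s-.5+o[0],(p[1]+.5)/s-.5+o[1])
ring=onz(c,f((193.5,212.5),5,(200,198)),.095); head=onz(c,f((183,185),5,(200,198)),.111)
print('ring',ring.round(4),'head',head.round(4), np.degrees(np.arctan2(*(head-ring)[[1,0]])),np.linalg.norm((head-ring)[:2]))
# hub: dark mask + filled hull
m=(g<70).astype(np.uint8); mm=np.zeros_like(m); mm[218:256,220:256]=m[218:256,220:256]
n,l,s,ce=cv2.connectedComponentsWithStats(mm); i=1+s[1:,4].argmax(); h=cv2.convexHull(np.argwhere(l==i)[:,::-1].astype(np.int32)); e=cv2.fitEllipse(h)
print('hub',s[i],e,onz(c,e[0],.09).round(4))
# housing white
w=(im.min(2)>190).astype(np.uint8); mm=w*0; mm[195:280,200:280]=w[195:280,200:280]
n,l,s,ce=cv2.connectedComponentsWithStats(mm); i=1+s[1:,4].argmax(); r=cv2.minAreaRect(np.argwhere(l==i)[:,::-1].astype(np.int32)); B=cv2.boxPoints(r); P=np.array([onz(c,b,.054) for b in B]); print('house',B.round(1).tolist(),P.round(3).tolist(),P.mean(0).round(4))
for k in range(4): d=P[(k+1)%4]-P[k]; print(np.degrees(np.arctan2(d[1],d[0])).round(1),np.linalg.norm(d).round(3))
# fork
for v in range(230,294):
    print(v,' '.join(f'{x:3d}' for x in g[v,385:412]))
E
```

```text
ring [0.5465 0.2359 0.095 ] head [0.5594 0.239  0.111 ] 13.334407112203866 0.013304498340301969
hub [226 225  24  24 331] ((237.47415161132812, 236.50831604003906), (23.412506103515625, 23.92536163330078), 131.2052764892578) [0.5581 0.2393 0.09  ]
house [[211.10000610351562, 222.1999969482422], [254.6999969482422, 208.5], [269.0, 254.39999389648438], [225.39999389648438, 268.0]] [[0.611, 0.325, 0.054], [0.648, 0.195, 0.054], [0.51, 0.153, 0.054], [0.473, 0.281, 0.054]] [0.5604 0.2386 0.054 ]
-73.9 0.135
-163.1 0.145
106.0 0.133
17.6 0.145
230  92  92  91  89  89  88  92  89  91  94  90  87  99  87  89  91  91  91  91  91  94  93  88  92  94  98  94
231  92  92  96  89  91  91  89  95  93  91  94  91  93  90  94  96  94  89  89  89  91  93  95  93  96  98  97
232  89  97  91  93  91  90 156  61  89  92  95  95  94  93  91  92  89  84 150 116  86  92  91  94  94  96  90
233  92  91  94  91  89 120 211 219 114  82  90  94  93  93  87  86  72 211 217 241  85  92  93  91  92  94  97
234  90  93  95  93  94  77 143 210 210 184  55  84  87  90  79 131 211 217 163  79  92  94  95  96  94  94
[... 5912 characters left out ...]
  92 146 245  77  92  94  94
288  92  93  93  90 137 163 159 134 147 140  68 106  17  41  56  69  72  69 102  69  83 188 242 110  90  95  90
289  92  48  53  49 118 164 159 165  44  55  60  61   1  25  18  12  17  26  51  46 211 238 239 109  89  95  94
290  94  97  51  52 120 167 166 166 141 114 118 116 109  92  91  91  91 135 136 242 239 205 241 116  92 102  97
291  98  93  49  50 118 111  55 111 165 165 165 165 166 163 164 163 159 239 233 236 121 104 191 126  92  96  96
292  88  93  50  52 113 115  51  91 164 162 161 158 157 238 237 151 150 234 231 233 115 105 178 132  95  92  95
293  96  98  48  53 127 248 146 161 161 161 158 157 155 235 232 235 234 233 232 234 236 240 245 153  95 101  97
```

```bash
python3 - <<'E'
from h import *
from scipy.spatial.transform import Rotation as R
c=load('top0')
ap=onz(c,(397.3,236),.045); tip=onz(c,(397.4,232.2),.045); end=onz(c,(399.4,288.7),.058); a=onz(c,(398.5,264),.058); b=onz(c,(399.06,280),.058); sh=onz(c,(397.65,242.5),.046)
print(np.array([ap,tip,sh,a,b,end]).round(4))
d=(ap-end)[:2]; L=np.linalg.norm(d); u=d/L; ang=np.degrees(np.arctan2(u[1],u[0])); print(L,ang)
print('orig',ap[:2]-.094*u,tip[:2]-.107*u,end[:2]+.065*u)
# check in side view
s=load('side0')
o=ap[:2]-.094*u
print('side: end',proj(s,[*(o-.065*u),.048]),'tip',proj(s,[*(o+.107*u),.042]),'neck head top',proj(s,[.559,.239,.111]))
st=robot.state(); print(R.from_rotvec(st['orientation']).as_matrix().round(3))
E
```

```text
[[ 0.5549 -0.2219  0.045 ]
 [ 0.5662 -0.2227  0.045 ]
 [ 0.5354 -0.2221  0.046 ]
 [ 0.4702 -0.221   0.058 ]
 [ 0.424  -0.2206  0.058 ]
 [ 0.399  -0.2205  0.058 ]]
0.15590139357974436 -0.5145635656447567
orig [ 0.4608792  -0.22109625] [ 0.4591876 -0.2217405] [ 0.46397768 -0.22112408]
side: end [280.17026537 279.1069258 ] tip [352.28060313 277.39783226] neck head top [322.56093453 193.63025871]
[[-0.928  0.372 -0.   ]
 [ 0.372  0.928 -0.002]
 [-0.    -0.002 -1.   ]]
```

Emit:
play_rows:
  increments:
    - [-1,-1,0,0,0,0,1]
    - [-1,-1,0,0,0,0,1]
    - [-1,-1,0,0,0,0,1]
    - [-1,-1,0,0,0,0,1]

```text
clock: 0.6
ee_pos: [0.3174, 0.3805, 0.248]
orientation: [0.602, 3.083, -0.006]
contact_force: [0.2, 0.3, -0.5]
finger_gap: 1.001
grasp_force: 0.0
```

Emit:
play_rows:
  increments:
    - [-1,-1,0,0,0,0,1]
    - [-1,-1,0,0,0,0,1]
    - [-1,-1,0,0,0,0,1]
    - [-1,-1,0,0,0,0,1]

```text
clock: 1.1
ee_pos: [0.4001, 0.1859, 0.248]
orientation: [-0.604, -3.083, 0.004]
contact_force: [0.7, 1.1, -0.1]
finger_gap: 0.999
grasp_force: 0.0
```

Emit:
play_rows:
  increments:
    - [-0.9,-1,0,0,0,-0.118,1]
    - [-0.9,-1,0,0,0,-0.118,1]
    - [-0.9,-1,0,0,0,-0.118,1]
    - [-0.9,-1,0,0,0,-0.118,1]

```text
clock: 1.6
ee_pos: [0.4694, -0.0044, 0.2477]
orientation: [-0.03, -3.141, 0.003]
contact_force: [-0.6, 0.5, 0.2]
finger_gap: 0.998
grasp_force: 0.0
```

Emit:
play_rows:
  increments:
    - [0,-1,0,0,0,0,1]
    - [0,-1,0,0,0,0,1]
    - [0,-1,0,0,0,0,1]
    - [0,-1,0,0,0,0,1]

```text
clock: 2.1
ee_pos: [0.4669, -0.1505, 0.2479]
orientation: [-0.021, -3.141, 0.0]
contact_force: [0.8, 0.6, 0.0]
finger_gap: 1.002
grasp_force: 0.0
```

```bash
cat >> h.py <<'E'
from scipy.spatial.transform import Rotation as Ro
def to(p,yaw):
    st=robot.state(); M=Ro.from_rotvec(st['orientation']).as_matrix()
    t=np.radians(yaw); T=np.array([[-np.cos(t),-np.sin(t),0],[-np.sin(t),np.cos(t),0],[0,0,-1]]).T
    print('t',round(st['clock'],2),'at',st['ee_pos'].round(4),'yaw',np.degrees(np.arctan2(-M[1,0],-M[0,0])).round(2),'tilt',M[:2,2].round(4),'F',st['contact_force'].round(2),'gap',round(st['finger_gap'],3),'grip',round(st['grasp_force'],1))
    print(' shift',(M.T@(np.array(p)-st['ee_pos'])/.15).round(4),'turn',(Ro.from_matrix(M.T@T).as_rotvec()/np.pi).round(4))
E
python3 -c "
from h import *
to([.4613,-.2211,.1],-.5);to([.4613,-.2211,.046],-.5);print(robot.state()['qpos'].round(2))"
```

```text
t 2.1 at [ 0.4669 -0.1505  0.2479] yaw -0.78 tilt [-0.0007 -0.0001] F [0.82 0.56 0.02] gap 1.002 grip 0.0
 shift [ 0.0302 -0.471   0.9862] turn [-0.     -0.0002 -0.0016]
t 2.1 at [ 0.4669 -0.1505  0.2479] yaw -0.78 tilt [-0.0007 -0.0001] F [0.82 0.56 0.02] gap 1.002 grip 0.0
 shift [ 0.0299 -0.4709  1.3462] turn [-0.     -0.0002 -0.0016]
[ 0.48  0.54 -0.4   1.95  0.31  0.71  1.44]
```

Emit:
play_rows:
  increments:
    - [0.03,-0.45,0.5,0,0,0,1]
    - [0.03,-0.45,0.98,0,0,0,1]
    - [0.03,-0.45,0.98,0,0,0,1]
    - [0.03,-0.45,0.98,0,0,0,1]
    - [0.03,-0.45,0.98,0,0,0,1]
    - [0.03,-0.45,0.98,0,0,0,1]

```text
clock: 2.85
ee_pos: [0.4638, -0.2157, 0.1032]
orientation: [0.013, 3.138, -0.001]
contact_force: [-0.3, 0.7, 1.0]
finger_gap: 0.999
grasp_force: 0.0
```

```bash
python3 - <<'E'
from h import *
to([.4613,-.2211,.046],-.5)
a=cap('top','t1');b=cap('side','s1')
def cr(i,u,v,w,h): return cv2.resize(i['pixels'][v:v+h,u:u+w,::-1],(400,300),interpolation=cv2.INTER_CUBIC)
cv2.imwrite('pics/c1.png',np.hstack([cr(a,350,210,100,75),cr(b,260,220,100,75)]))
E
```

```text
t 2.85 at [ 0.4638 -0.2157  0.1032] yaw -0.49 tilt [ 0.0036 -0.0004] F [-0.32  0.67  1.02] gap 0.999 grip 0.0
 shift [ 0.0174 -0.0359  0.3811] turn [-0.0001  0.0011  0.0001]
```

View pics/c1.png

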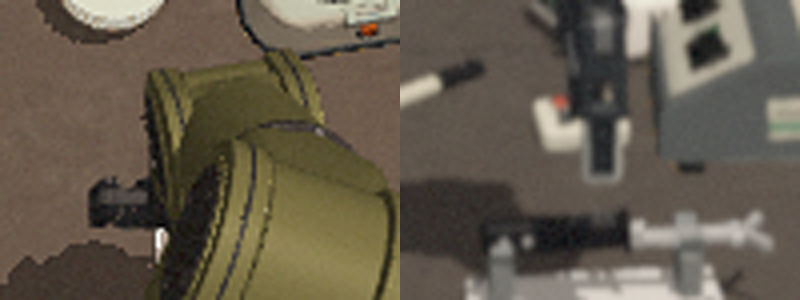

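Side crop: the gripper stands directly above the handle at mid-grip (finger at panel (603,150), handle from 483 to 632). The arm hides the top view. I'll descend and grip.

Emit:
play_rows:
  increments:
    - [0.016,-0.036,0.2,0,0,0,1]
    - [0.016,-0.036,0.375,0,0,0,1]
    - [0.016,-0.036,0.375,0,0,0,1]
    - [0.016,-0.036,0.375,0,0,0,0.2]
    - [0.016,-0.036,0.375,0,0,0,-0.3]
  squeeze: 40

```text
clock: 3.58
ee_pos: [0.4605, -0.2222, 0.0462]
orientation: [0.016, 3.139, -0.001]
contact_force: [-0.5, 0.4, 0.6]
finger_gap: 0.605
grasp_force: 0.0
```

```bash
python3 -c "
from h import *
to([.4613,-.2211,.046],-.5)"
```

```text
t 3.58 at [ 0.4605 -0.2222  0.0462] yaw -0.58 tilt [ 0.0021 -0.0005] F [-0.47  0.38  0.58] gap 0.605 grip 0.0
 shift [-0.0053  0.0073  0.0012] turn [-0.0002  0.0007 -0.0004]
```

Good position; close.

Emit:
play_rows:
  increments:
    - [0,0.003,0,0,0,0,-0.5]
    - [0,0.003,0,0,0,0,-1]
    - [0,0.003,0,0,0,0,-1]
    - [0,0.003,0,0,0,0,-1]
    - [0,0.003,0,0,0,0,-1]
    - [0,0.003,0,0,0,0,-1]
  squeeze: 40

```text
clock: 4.32
ee_pos: [0.46, -0.2215, 0.0456]
orientation: [0.015, 3.141, -0.0]
contact_force: [-0.3, -0.4, 4.8]
finger_gap: 0.182
grasp_force: 39.3
```

```bash
python3 -c "
from h import *
to([.4613,-.2211,.046],-.5)"
```

```text
t 4.33 at [ 0.46   -0.2215  0.0456] yaw -0.55 tilt [ 0.0007 -0.0003] F [-0.29 -0.41  4.78] gap 0.182 grip 39.3
 shift [-0.0089  0.003  -0.0029] turn [-0.0001  0.0002 -0.0003]
```

Emit:
play_rows:
  increments:
    - [0,0,-0.1,0,0,0,-1]
    - [0,0,-0.4,0,0,0,-1]
    - [0,0,-0.8,0,0,0,-1]
    - [0.3,0.3,-0.9,0,0,0,-1]
    - [0.35,0.7,-0.9,0,0,0,-1]
    - [0.35,1,-0.9,0,0,0,-1]
    - [0.35,1,-0.9,0,0,0,-1]
  squeeze: 100

```text
clock: 5.2
ee_pos: [0.409, -0.0671, 0.1809]
orientation: [0.003, 3.14, 0.003]
contact_force: [0.0, 0.1, -1.1]
finger_gap: 0.172
grasp_force: 97.9
```

Emit:
play_rows:
  increments:
    - [0,0.4,0,0,0,0,-1]
    - [0,0.8,0,0,0,0,-1]
    - [0,1,0,0,0,0,-1]
    - [0,1,0,0,0,0,-1]

```text
clock: 5.7
ee_pos: [0.4107, 0.081, 0.1804]
orientation: [0.009, 3.14, 0.002]
contact_force: [0.3, -1.0, -1.2]
finger_gap: 0.167
grasp_force: 98.1
```

```bash
python3 -c "
from h import *
to([.4085,.194,.14],16.5)"
```

```text
t 5.7 at [0.4107 0.081  0.1804] yaw -0.35 tilt [0.0011 0.0013] F [ 0.3  -1.   -1.15] gap 0.167 grip 98.1
 shift [0.0198 0.7532 0.2706] turn [ 0.0004  0.0004 -0.0936]
```

Emit:
play_rows:
  increments:
    - [0.02,0.3,0.1,0,0,-0.04,-1]
    - [0.02,0.6,0.2,0,0,-0.09,-1]
    - [0.02,0.75,0.27,0,0,-0.0936,-1]
    - [0.02,0.75,0.27,0,0,-0.0936,-1]
    - [0.02,0.75,0.27,0,0,-0.0936,-1]
    - [0.02,0.75,0.27,0,0,-0.0936,-1]

```text
clock: 6.45
ee_pos: [0.4087, 0.1894, 0.1399]
orientation: [-0.44, 3.111, -0.002]
contact_force: [-0.2, 0.3, -0.6]
finger_gap: 0.169
grasp_force: 98.0
```

```bash
python3 - <<'E'
from h import *
to([.4085,.194,.099],16.5)
a=cap('top','t2');b=cap('side','s2')
def cr(i,u,v,w,h,W=400,H=300): return cv2.resize(i['pixels'][v:v+h,u:u+w,::-1],(W,H),interpolation=cv2.INTER_CUBIC)
cv2.imwrite('pics/c2.png',np.hstack([cr(a,210,210,64,48),cr(b,270,175,80,60)]))
E
```

```text
t 6.45 at [0.4087 0.1894 0.1399] yaw 16.09 tilt [ 0.0002 -0.0012] F [-0.16  0.35 -0.61] gap 0.169 grip 98.0
 shift [-0.0069  0.03    0.2728] turn [-0.0004 -0.     -0.0023]
```

View pics/c2.png

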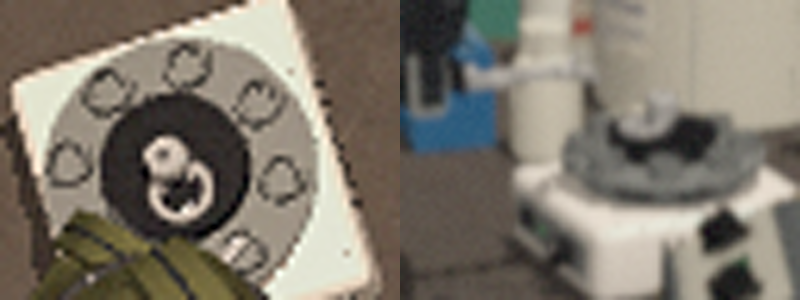

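Top crop: the clip ring is centred at panel (182,189) and the head at (163,155). The wrist hides the fork except for one prong at about (245,248). Side crop: the fork is held level, tip at (590,72), above the hub. Next I'll fit circles.

```bash
python3 - <<'E'
from h import *
from scipy.optimize import least_squares
for n in('t0','t2'):
    c=load('top0' if n=='t0' else n); g=cv2.cvtColor(c['pixels'],cv2.COLOR_RGB2GRAY)
    S=8; u0,v0=222,220; p=cv2.resize(g[v0:v0+34,u0:u0+32],None,fx=S,fy=S,interpolation=cv2.INTER_CUBIC)
    m=(p>125).astype(np.uint8); hub=np.zeros_like(m); cv2.circle(hub,(int((237.4-u0+.5)*S),int((236.5-v0+.5)*S)),int(10.2*S),1,-1); m&=hub
    k,l,s,_=cv2.connectedComponentsWithStats(m); i=1+s[1:,4].argmax(); ct,_=cv2.findContours((l==i).astype(np.uint8),cv2.RETR_EXTERNAL,cv2.CHAIN_APPROX_NONE)
    q=(ct[0][:,0,:]+.5)/S-.5+[u0,v0]
    R=np.array([onz(c,x,.0945)[:2] for x in q]); H=np.array([onz(c,x,.111)[:2] for x in q])
    def fit(P,r,x0,sel):
        for _ in range(8):
            d=P-x0; w=sel(d,np.linalg.norm(d,axis=1)-r); f=least_squares(lambda x:np.linalg.norm(P[w]-x,axis=1)-r,x0,loss='soft_l1',f_scale=.0007); x0=f.x
        return x0,w.sum(),np.abs(f.fun).mean()
    a=np.radians(16); ux=np.array([np.cos(a),np.sin(a)])
    r=fit(R,.015,np.array([.5465,.236]),lambda d,e:(d@ux<.003)&(abs(e)<.005)); h=fit(H,.010,np.array([.559,.239]),lambda d,e:(d@ux>-.004)&(abs(e)<.004))
    d=h[0]-r[0]; print(n,'ring',r,'head',h,'ang',np.degrees(np.arctan2(d[1],d[0])),np.linalg.norm(d))
    if n=='t2':
        for v in range(v0+4,v0+30): print(v,' '.join(f'{x:3d}' for x in g[v,226:252]))
c=load('t2'); st=robot.state(); e=st['ee_pos']; u=np.array([np.cos(np.radians(16.09)),np.sin(np.radians(16.09))]); nn=np.array([-u[1],u[0]])
for s in(1,-1): print('prong',proj(c,[*(e[:2]+.108*u+s*.02*nn),.138]),proj(load('s2'),[*(e[:2]+.108*u+s*.02*nn),.136]))
E
```

```text
t0 ring (array([0.54819072, 0.23599371]), np.int64(218), np.float64(0.0017188447277677165)) head (array([0.55859414, 0.2392523 ]), np.int64(95), np.float64(0.0004702673407520625)) ang 17.39173853775317 0.010901816615399604
t2 ring (array([0.5481279 , 0.23596389]), np.int64(216), np.float64(0.0017072715465851023)) head (array([0.55861241, 0.23926694]), np.int64(95), np.float64(0.00047191975221418033)) ang 17.486586098134257 0.010992495302525216
224 147 147 148 151 132 110 150 152 151 159 157 126  71  92  94 160 154 148 149 148 147 153 132  66 156  79
225 146 145 149 154  76 132 158  86  98  39  41  41  35  43  50  69 128 154 151 151 149 150 100 127 153 153
226 151 152 153 110  88 129 103  40  40  39  36  41  41  47  40  40  41  74 126 155 153 151 112 152 151 151
227 105 106  48  73  70  42  40  41  39  47  42  47  44  48  45  40  43  43  40 102 157  86 152 128 149 149
228  87  76 159 101  37  36  40  46  44  47  50  46  45  42  50  44  49  43  41  43 102 161  88 131 154 152
229 152 157  99  32  38  40  39  49  45  47  45  48  46  45  43  45  46  45  42  42  50 111  87  86 106  76
230 
[... 1579 characters left out ...]
  43  45  34   3  85 156 151 150 149
245  85 106  81  94  45  42  46  40  43  38  38 105 123 129  74  40  50  45  35   4  88 159 152 149 149 150
246  90  94 101  91  81  58  35  40  45  42  40  41  43  45  41  40  30   9   1  87 158 156 129 129 153 151
247  93  95  98 104 115  77  63  30  28  37  36  38  46  23  34   9   3  49 162 158 132  65  98  75 155 151
248  72 102 101  99 111 113  92  75  75  55  34  82  78  59  58  51  96 158 155 135  78 212 215 162  85 120
249  71  35  91 108 109 112 113 122  71  87  74  84  84  88  78  94 139 158 152 133 161 199 180 110 153 107
prong [234.10487236 251.18022311] [305.63617137 186.43439164]
prong [247.84640804 246.87046573] [310.70267439 189.8820817 ]
```

Emit:
play_rows:
  increments:
    - [0,0.034,0.1,0,0,-0.0023,-1]
    - [0,0.034,0.2,0,0,-0.0023,-1]
    - [0,0.034,0.272,0,0,-0.0023,-1]
    - [-0.06,0.034,0.272,0,0,-0.0023,-1]
    - [-0.1,0.034,0.272,0,0,-0.0023,-1]
    - [-0.13,0.034,0.272,0,0,-0.0023,-1]
    - [-0.13,0.034,0.272,0,0,-0.0023,-1]
    - [-0.13,0.034,0.272,0,0,-0.0023,-1]

```text
clock: 7.55
ee_pos: [0.4255, 0.2017, 0.0989]
orientation: [0.456, -3.108, -0.0]
contact_force: [0.6, 0.4, -0.9]
finger_gap: 0.167
grasp_force: 98.0
```

```bash
python3 - <<'E'
from h import *
N=np.array([.5586,.2392]);a=np.radians(16.5);u=np.array([np.cos(a),np.sin(a)])
to([*(N-.133*u),.0991],16.5)
a=cap('top','t3');b=cap('side','s3')
def cr(i,u,v,w,h,W=400,H=300): return cv2.resize(i['pixels'][v:v+h,u:u+w,::-1],(W,H),interpolation=cv2.INTER_CUBIC)
cv2.imwrite('pics/c3.png',np.hstack([cr(a,216,218,48,36),cr(b,280,180,64,48)]))
g=cv2.cvtColor(a['pixels'],cv2.COLOR_RGB2GRAY)
for v in range(228,256): print(v,' '.join(f'{x:3d}' for x in g[v,226:256]))
E
```

```text
t 7.55 at [0.4255 0.2017 0.0989] yaw 16.68 tilt [-0.0001 -0.    ] F [ 0.62  0.41 -0.88] gap 0.167 grip 98.0
 shift [-0.0348 -0.0124 -0.0015] turn [ 0.    -0.     0.001]
228  87  76 161 102  41  41  48  47  41  45  47  43  50  44  45  40  46  44  45  39 104 159  89 132 154 152 152 110 105 151
229 152 155  97  39  42  41  41  39  44  35  43  46  36  47  42  43  48  43  47  41  47 108  93  85 107  75  79 102 151 149
230 151 124  37  36  41  36  45  46  42  41  38  36  41  46  43  42  49  34  49  45  44  43 128 157  84  83 153 150 149 149
231 153  67  43  37  45  42  47  46  35  32  67  59  40  41  47  47  42  49  50  45  49  39  75 156 155 150 149 151 150 149
232 124  41  43  41  40  46  40  36  75 219 208 191 131  33  39  49  41  44  45  49  52  43  42  82 155 150 151 144 147 151
233  87  41  42  47  42  38  37  83 213 195 193 193 204 123  36  46  45  47  45  45  43  52  39  88 156 152 148 150 148 149
234  63  43  39  41  45  37  42 203 198 116  93 192 197 173  71  39  43  41  43  43  43  46  42  29 161 150 152 149 154 154
235  88  87  40  37  40  41  38 169 194 144 145 192 193 178  78
[... 1840 characters left out ...]
 121 122 102  90  68  65  75  67  66  72  90 109 152 152 152 106  87 153 151 134
251  33 105 116 113 118 117  86  70 127 125 125 124 107 109  65  72  68  67  73  61  72  63 154 153 153 135  86 151 139 107
252  69  57 115 117 116 119 127  59  97 129 128 128 136 112 104  59  70  69  73  67  69  73 111 157 103  49 129 142 105 162
253 107  41  95 119 121 122 126  95  67 130 126 126 130 127  92  83  64  72  65  72  67  77  56  37 108 159 143 109 239 231
254 118 102  33 109 129 124 127 130 100 108 131 132 131 130 101 137  58  72  75  73  67  62  75 111 156 109 106 161 235 228
255 118 110  34  61 119 129 127 131 133  68 105 132 131 131 134 114 102  74  65  72  70  65  51  73 142 140 164 233 229 226
```

View pics/c3.png

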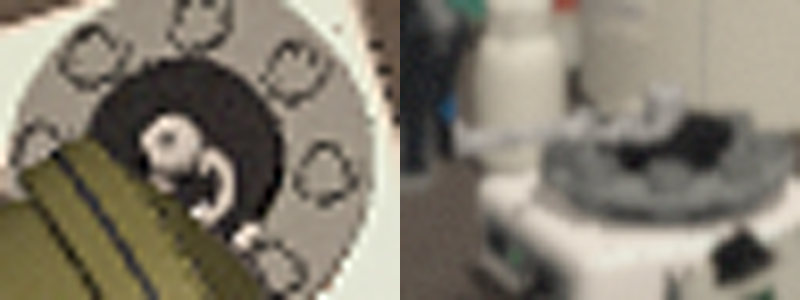

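Top crop: the right prong tip is next to the clip's back-right at panel (245,238), about pixel (246,244.5). The wrist hides the left one. Side crop: the shank is level with the hub plane, just above the cups.

```bash
python3 - <<'E'
from h import *
c=load('t3');a=np.radians(16.68);u=np.array([np.cos(a),np.sin(a)]);n=np.array([-u[1],u[0]]);e=np.array([.4255,.2017])
for x,y in((.107,-.02),(.107,-.021),(.104,-.021)): print(x,y,proj(c,[*(e+(x+.001)*u+y*n),.0985]))
c0=load('top0');a=np.radians(-.5);u0=np.array([np.cos(a),np.sin(a)]);n0=np.array([-u0[1],u0[0]])
for x,y in((.107,-.02),(.107,.02)): print('rest',proj(c0,[*(np.array([.4613,-.2211])+x*u0+y*n0),.045]))
print(onz(c,(246.2,244.5),.0985), (onz(c,(246.2,244.5),.0985)[:2]-e)@np.c_[u,n])
g=cv2.cvtColor(load('s3')['pixels'],cv2.COLOR_RGB2GRAY)
s=load('s3'); print('side: clip centre/back, fork V, shank@50 (top,bot)',[proj(s,X).round(1) for X in([*(e+.094*u),.0985],[*(e+.06*u),.0995],[*(e+.06*u),.0915],[.5586,.2392,.111],[.5586-.028*u[0],.2392-.028*u[1],.095])])
for v in range(190,210): print(v,' '.join(f'{x:3d}' for x in g[v,285:330]))
E
```

```text
0.107 -0.02 [245.83602603 243.69915731]
0.107 -0.021 [246.17009917 243.59072936]
0.104 -0.021 [246.46712666 244.57229268]
rest [404.00471921 231.35789775]
rest [390.28277918 231.64015275]
[0.53234138 0.21248851 0.0985    ] [ 0.10544238 -0.02033171]
side: clip centre/back, fork V, shank@50 (top,bot) [array([309. , 199.1]), array([298.7, 200.2]), array([298.7, 202.7]), array([322.4, 193.6]), array([314.1, 199.7])]
190  35  39  36  41  59  82  94 127 153 170 183 189 194 199 203 200 201 199 193 185 170 143 125 114 117 128 129 134 138 142 142 145 147 153 157 159 161 163 164 166 168 170 168 164 172
191  33  36  35  41  67  84  99 131 151 165 176 184 189 192 196 196 195 192 189 181 168 125  90  86 113 125 130 134 137 141 143 146 151 153 157 161 161 161 166 165 167 170 168 162 172
192  31  29  36  50  72  82 102 133 151 162 173 181 183 188 191 192 191 190 186 179 164 119  72  78 113 125 130 136 137 140 143 146 150 154 156 160 163 163 165 168 168 168 169 164 170
193  43  32  36  52  75  86 101 133 149 161 169 176 180 185 187 189 189 187 184 178 163 117  68  76 111 126 131 133 137 139 143 148 
[... 2295 characters left out ...]
 103 130 149 159 164 171 173 180 171 129  97  93  97  93  91  97 106 112 114 108 100  88  59  32  19  34  58  85  95  96  96  92  76  61  42  41  46
207  96  89  86  81  82  88  80  77  99 130 148 159 165 172 179 192 187 138 100 107 115 112  97  95 101 111 112 111 101  95  87  71  64  62  73  96 107 108 111 107 103  83  71  77  81
208  96  91  85  84  87  84  89  94 132 168 189 194 195 199 203 210 199 146 106 115 122 118 105  96  99 109 113 113 109 112 113 110 108 101  92  97 102 112 114 112 111 102 106 113 117
209  95  88  85  86  81  86  89 116 169 195 207 215 217 218 218 212 190 146 120 111 116 111 104 102 105 110 113 116 117 123 130 131 131 124 108  96 102 109 114 112 110 115 127 133 133
```

Emit:
play_rows:
  increments:
    - [0,-0.013,0,0,0,0,-1]
    - [-0.02,-0.013,0,0,0,0,-1]
    - [-0.04,-0.013,0,0,0,0,-1]
    - [-0.06,-0.013,0,0,0,0,-1]
    - [-0.06,-0.013,0,0,0,0,-1]

```text
clock: 8.28
ee_pos: [0.4352, 0.2028, 0.0987]
orientation: [-0.455, 3.108, 0.001]
contact_force: [0.4, -0.6, -1.1]
finger_gap: 0.165
grasp_force: 98.0
```

Emit:
play_rows:
  increments:
    - [-0.007,0,0,0,0,0,-1]
    - [-0.014,0,0,0,0,0,-1]
    - [-0.02,0,0,0,0,0,-1]
    - [-0.027,0,0,0,0,0,-1]
    - [-0.027,0,0,0,0,0,-1]

```text
clock: 8.9
ee_pos: [0.4389, 0.2038, 0.0987]
orientation: [-0.456, 3.108, 0.0]
contact_force: [-0.2, -0.2, -1.1]
finger_gap: 0.174
grasp_force: 97.9
```

```bash
cat > s.py <<'E'
from h import *
N=np.array([.5586,.2392]);a=np.radians(16.68);u=np.array([np.cos(a),np.sin(a)])
st=robot.state(); d=N-st['ee_pos'][:2]; F=st['contact_force']
print('ahead',(d@u*1000).round(2),'lat',(d@[-u[1],u[0]]*1000).round(2),'Fpush',(-F[:2]@u).round(2),'Flat',(F[:2]@[-u[1],u[0]]).round(2),'Fz',F[2].round(2),'M',st['moment'].round(2))
to([*(N-.112*u),.0991],16.68)
E
python3 s.py
```

```text
ahead 124.87 lat -0.44 Fpush 0.29 Flat -0.16 Fz -1.06 M [ 0.02 -0.   -0.03]
t 8.9 at [0.4389 0.2038 0.0987] yaw 16.68 tilt [0.0001 0.0002] F [-0.24 -0.24 -1.06] gap 0.174 grip 97.9
 shift [-0.0858 -0.003  -0.0024] turn [0.     0.0001 0.    ]
```

Emit:
play_rows:
  increments:
    - [-0.007,-0.002,0,0,0,0,-1]
    - [-0.014,-0.002,0,0,0,0,-1]
    - [-0.02,-0.002,0,0,0,0,-1]
    - [-0.02,-0.002,0,0,0,0,-1]

```text
clock: 9.4
ee_pos: [0.4418, 0.2043, 0.0987]
orientation: [-0.456, 3.108, 0.0]
contact_force: [0.5, 0.6, -1.4]
finger_gap: 0.169
grasp_force: 98.2
```

```bash
python3 s.py|head -1
```

```text
ahead 121.86 lat -0.13 Fpush -0.62 Flat 0.47 Fz -1.4 M [-0.12 -0.04 -0.06]
```

Emit:
play_rows:
  increments:
    - [-0.007,0,0,0,0,0,-1]
    - [-0.014,0,0,0,0,0,-1]
    - [-0.02,0,0,0,0,0,-1]
    - [-0.02,0,0,0,0,0,-1]

```text
clock: 9.9
ee_pos: [0.4442, 0.2049, 0.0986]
orientation: [0.456, -3.107, 0.001]
contact_force: [-2.1, -1.0, -0.7]
finger_gap: 0.173
grasp_force: 98.2
```

```bash
python3 s.py|head -1
```

```text
ahead 119.45 lat -0.03 Fpush 2.25 Flat -0.38 Fz -0.75 M [-0.12  0.48 -0.  ]
```

Emit:
play_rows:
  increments:
    - [-0.007,0,0,0,0,0,-1]
    - [-0.014,0,0,0,0,0,-1]
    - [-0.02,0,0,0,0,0,-1]
    - [-0.02,0,0,0,0,0,-1]

```text
clock: 10.4
ee_pos: [0.4469, 0.2057, 0.0986]
orientation: [0.456, -3.107, 0.001]
contact_force: [-5.1, -0.5, 0.3]
finger_gap: 0.167
grasp_force: 98.3
```

```bash
python3 s.py|head -1
```

```text
ahead 116.63 lat 0.0 Fpush 5.05 Flat 0.99 Fz 0.26 M [-0.27  0.96 -0.02]
```

Emit:
play_rows:
  increments:
    - [-0.007,0,0,0,0,0,-1]
    - [-0.014,0,0,0,0,0,-1]
    - [-0.02,0,0,0,0,0,-1]
    - [-0.02,0,0,0,0,0,-1]

```text
clock: 10.9
ee_pos: [0.449, 0.2062, 0.0985]
orientation: [0.456, -3.106, 0.002]
contact_force: [-6.7, -1.4, 0.1]
finger_gap: 0.17
grasp_force: 98.3
```

```bash
python3 s.py|head -1
```

```text
ahead 114.49 lat 0.11 Fpush 6.85 Flat 0.57 Fz 0.06 M [-0.31  1.17  0.05]
```

Emit:
play_rows:
  increments:
    - [-0.007,0,0,0,0,0,-1]
    - [-0.014,0,0,0,0,0,-1]
    - [-0.02,0,0,0,0,0,-1]
    - [-0.02,0,0,0,0,0,-1]

```text
clock: 11.4
ee_pos: [0.451, 0.2067, 0.0984]
orientation: [0.456, -3.104, 0.003]
contact_force: [-8.6, -1.5, 0.9]
finger_gap: 0.17
grasp_force: 98.5
```

```bash
python3 s.py|head -1
```

```text
ahead 112.39 lat 0.21 Fpush 8.73 Flat 1.0 Fz 0.85 M [-0.35  1.5   0.06]
```

Emit:
play_rows:
  increments:
    - [-0.007,0,0,0,0,0,-1]
    - [-0.014,0,0,0,0,0,-1]
    - [-0.02,0,0,0,0,0,-1]
    - [-0.02,0,0,0,0,0,-1]

```text
clock: 11.9
ee_pos: [0.4529, 0.2072, 0.0982]
orientation: [0.456, -3.102, 0.004]
contact_force: [-9.0, -2.5, 1.4]
finger_gap: 0.167
grasp_force: 98.6
```

```bash
python3 s.py|head -1
```

```text
ahead 110.4 lat 0.32 Fpush 9.34 Flat 0.2 Fz 1.41 M [-0.46  1.77  0.09]
```

Emit:
play_rows:
  increments:
    - [-0.007,0,0,0,0,0,-1]
    - [-0.014,0,0,0,0,0,-1]
    - [-0.02,0,0,0,0,0,-1]
    - [-0.02,0,0,0,0,0,-1]

```text
clock: 12.4
ee_pos: [0.4549, 0.2077, 0.0981]
orientation: [0.457, -3.1, 0.005]
contact_force: [-10.9, -2.8, 1.9]
finger_gap: 0.169
grasp_force: 98.7
```

```bash
python3 s.py
```

```text
ahead 108.44 lat 0.44 Fpush 11.28 Flat 0.46 Fz 1.86 M [-0.46  2.09  0.09]
t 12.4 at [0.4549 0.2077 0.0981] yaw 16.75 tilt [-0.0072 -0.0046] F [-10.94  -2.8    1.86] gap 0.169 grip 98.7
 shift [ 0.0238  0.0029 -0.0062] turn [-0.0007 -0.0026  0.0004]
```

Emit:
play_rows:
  increments:
    - [-0.007,0,0,0,0,0,-1]
    - [-0.014,0,0,0,0,0,-1]
    - [-0.014,0,0,0,0,0,-1]

```text
clock: 12.78
ee_pos: [0.4568, 0.2083, 0.0982]
orientation: [0.457, -3.1, 0.005]
contact_force: [-9.6, -3.3, 1.9]
finger_gap: 0.17
grasp_force: 98.8
```

```bash
python3 s.py|head -1
```

```text
ahead 106.37 lat 0.38 Fpush 10.11 Flat -0.37 Fz 1.94 M [-0.35  1.86  0.13]
```

Emit:
play_rows:
  increments:
    - [0,0,-0.003,0,-0.001,0,-1]
    - [0,-0.002,-0.006,-0.0006,-0.0026,0,-1]
    - [-0.007,-0.002,-0.006,-0.0006,-0.0026,0,-1]
    - [-0.007,-0.002,-0.006,-0.0006,-0.0026,0,-1]

```text
clock: 13.28
ee_pos: [0.459, 0.2088, 0.0988]
orientation: [-0.457, 3.107, 0.001]
contact_force: [-7.5, -0.9, -2.5]
finger_gap: 0.169
grasp_force: 98.1
```

```bash
python3 s.py
```

```text
ahead 104.16 lat 0.53 Fpush 7.47 Flat 1.3 Fz -2.49 M [-0.38  1.91  0.12]
t 13.28 at [0.459  0.2088 0.0988] yaw 16.74 tilt [0.0015 0.0008] F [-7.53 -0.9  -2.49] gap 0.169 grip 98.1
 shift [ 0.0523  0.0036 -0.0021] turn [0.0001 0.0005 0.0003]
```

Emit:
play_rows:
  increments:
    - [-0.007,0,0,0,0,0,-1]
    - [-0.014,0,0,0,0,0,-1]
    - [-0.014,0,0,0,0,0,-1]

```text
clock: 13.65
ee_pos: [0.4603, 0.2091, 0.0987]
orientation: [-0.457, 3.108, -0.0]
contact_force: [-10.2, -1.6, -1.6]
finger_gap: 0.17
grasp_force: 98.2
```

```bash
python3 s.py
```

```text
ahead 102.83 lat 0.62 Fpush 10.25 Flat 1.35 Fz -1.6 M [-0.44  2.11  0.09]
t 13.65 at [0.4603 0.2091 0.0987] yaw 16.75 tilt [ 0.0002 -0.    ] F [-10.2   -1.65  -1.6 ] gap 0.17 grip 98.2
 shift [ 0.0611  0.0042 -0.0026] turn [-0.      0.0001  0.0004]
```

```bash
python3 - <<'E'
from h import *
a=cap('top','t4');b=cap('side','s4')
def cr(i,u,v,w,h,W=400,H=300): return cv2.resize(i['pixels'][v:v+h,u:u+w,::-1],(W,H),interpolation=cv2.INTER_CUBIC)
cv2.imwrite('pics/c4.png',np.hstack([cr(a,216,215,48,36),cr(b,292,180,48,36)]))
E
```

```text
(no output)
```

View pics/c4.png

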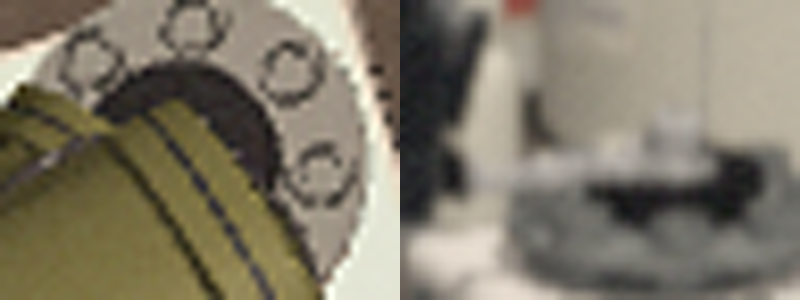

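Side crop: the head has moved to panel (672,130), about 7 mm forward, and the clip now surrounds its base out to u≈715, as it would at home. The top view is blocked. The force dropped from 11 to 7.5 N, then rose with the spindle's stiffness, so it has likely snapped. I'll push a little further to confirm.

Emit:
play_rows:
  increments:
    - [-0.007,0,0,0,0,0,-1]
    - [-0.014,-0.002,0,0,0,0,-1]
    - [-0.02,-0.004,0,0,0,0,-1]
    - [-0.02,-0.004,0,0,0,0,-1]

```text
clock: 14.25
ee_pos: [0.4622, 0.2091, 0.0986]
orientation: [0.458, -3.106, 0.001]
contact_force: [-11.9, -1.3, -0.4]
finger_gap: 0.165
grasp_force: 98.4
```

```bash
python3 s.py
```

```text
ahead 100.97 lat 1.15 Fpush 11.8 Flat 2.18 Fz -0.38 M [-0.42  2.42  0.15]
t 14.25 at [0.4622 0.2091 0.0986] yaw 16.79 tilt [-0.0016 -0.0009] F [-11.93  -1.3   -0.38] gap 0.165 grip 98.4
 shift [ 0.0736  0.0078 -0.0032] turn [-0.0001 -0.0006  0.0006]
```

Emit:
play_rows:
  increments:
    - [-0.007,0,0,0,0,0,-1]
    - [-0.014,0,0,0,0,0,-1]
    - [-0.02,0,0,0,0,0,-1]
    - [-0.02,0,0,0,0,0,-1]

```text
clock: 14.75
ee_pos: [0.464, 0.2096, 0.0985]
orientation: [0.459, -3.104, 0.002]
contact_force: [-12.6, -2.5, 1.1]
finger_gap: 0.168
grasp_force: 98.5
```

```bash
python3 s.py
```

```text
ahead 99.09 lat 1.24 Fpush 12.85 Flat 1.19 Fz 1.15 M [-0.5   2.73  0.12]
t 14.75 at [0.464  0.2096 0.0985] yaw 16.81 tilt [-0.0034 -0.002 ] F [-12.65  -2.55   1.15] gap 0.168 grip 98.5
 shift [ 0.0861  0.0084 -0.0035] turn [-0.0003 -0.0012  0.0007]
```

Emit:
play_rows:
  increments:
    - [-0.007,0.002,-0.002,0,-0.0006,0,-1]
    - [-0.014,0.004,-0.003,0,-0.0012,0,-1]
    - [-0.02,0.006,-0.003,0,-0.0012,0,-1]
    - [-0.02,0.006,-0.003,0,-0.0012,0,-1]

```text
clock: 15.25
ee_pos: [0.4655, 0.2104, 0.0986]
orientation: [0.458, -3.105, 0.004]
contact_force: [-15.3, -4.4, 0.6]
finger_gap: 0.168
grasp_force: 98.4
```

```bash
python3 s.py
```

```text
ahead 97.48 lat 0.87 Fpush 15.91 Flat 0.13 Fz 0.6 M [-0.67  3.21  0.14]
t 15.25 at [0.4655 0.2104 0.0986] yaw 16.79 tilt [-0.0022 -0.0028] F [-15.27  -4.45   0.6 ] gap 0.168 grip 98.4
 shift [ 0.0968  0.006  -0.003 ] turn [-0.0007 -0.0009  0.0006]
```

Emit:
play_rows:
  increments:
    - [-0.007,0,0,0,0,0,-1]
    - [-0.014,0,0,0,0,0,-1]
    - [-0.02,0,0,0,0,0,-1]
    - [-0.02,0,0,0,0,0,-1]

```text
clock: 15.75
ee_pos: [0.4673, 0.2108, 0.0985]
orientation: [0.458, -3.103, 0.005]
contact_force: [-17.8, -3.5, 0.8]
finger_gap: 0.169
grasp_force: 98.6
```

```bash
python3 s.py
```

```text
ahead 95.58 lat 0.98 Fpush 18.04 Flat 1.7 Fz 0.79 M [-0.8   3.47  0.09]
t 15.75 at [0.4673 0.2108 0.0985] yaw 16.81 tilt [-0.004  -0.0039] F [-17.77  -3.55   0.79] gap 0.169 grip 98.6
 shift [ 0.1095  0.0068 -0.0033] turn [-0.0008 -0.0016  0.0007]
```

Emit:
play_rows:
  increments:
    - [-0.007,0.003,-0.002,0,-0.001,0,-1]
    - [-0.014,0.003,-0.003,0,-0.0014,0,-1]
    - [-0.014,0.003,-0.003,0,-0.0014,0,-1]

```text
clock: 16.12
ee_pos: [0.4682, 0.2112, 0.0986]
orientation: [0.459, -3.106, 0.006]
contact_force: [-18.4, -4.4, 0.8]
finger_gap: 0.169
grasp_force: 98.5
```

```bash
python3 s.py; python3 -c "
from h import *
cap('side','s5')"
```

```text
ahead 94.59 lat 0.85 Fpush 18.91 Flat 1.04 Fz 0.83 M [-0.89  3.73  0.12]
t 16.12 at [0.4682 0.2112 0.0986] yaw 16.8 tilt [-0.0017 -0.0041] F [-18.41  -4.43   0.83] gap 0.169 grip 98.5
 shift [ 0.1161  0.0059 -0.0027] turn [-0.0011 -0.0009  0.0007]
```

Emit:
play_rows:
  increments:
    - [0.02,0,0,0,0,0,-1]
    - [0.04,0,0,0,0.001,0,-1]
    - [0.06,0,0,0,0.002,0,-1]
    - [0.08,0,0,0,0.003,0,-1]
    - [0.1,0,0,0,0.004,0,-1]
    - [0.12,0,0,0,0.005,0,-1]
    - [0.14,0,0,0,0.005,0,-1]
    - [0.16,0,0,0,0.005,0,-1]
    - [0.18,0,0,0,0.005,0,-1]
    - [0.21,0,0,0,0.005,0,-1]
    - [0.25,0,0,0,0.005,0,-1]
    - [0.3,0,0,0,0.005,0,-1]
    - [0.35,0,0,0,0.005,0,-1]
    - [0.4,0,0,0,0.005,0,-1]
    - [0.4,0,0,0,0.005,0,-1]

```text
clock: 18.05
ee_pos: [0.4191, 0.198, 0.0997]
orientation: [0.457, -3.108, -0.002]
contact_force: [0.5, 0.1, -1.4]
finger_gap: 0.167
grasp_force: 98.2
```

```bash
python3 s.py; python3 - <<'E'
from h import *
a=cap('top','t6');b=cap('side','s6')
def cr(i,u,v,w,h,W=400,H=300): return cv2.resize(i['pixels'][v:v+h,u:u+w,::-1],(W,H),interpolation=cv2.INTER_CUBIC)
cv2.imwrite('pics/c6.png',np.hstack([cr(a,216,218,40,30),cr(b,296,180,48,36)]))
E
```

```text
ahead 145.48 lat -0.56 Fpush -0.47 Flat -0.03 Fz -1.36 M [ 0.02 -0.08  0.02]
t 18.05 at [0.4191 0.198  0.0997] yaw 16.72 tilt [-0.0007  0.0014] F [ 0.45  0.11 -1.36] gap 0.167 grip 98.2
 shift [-0.2232 -0.0039  0.0041] turn [ 0.0005 -0.0001  0.0002]
```

View pics/c6.png

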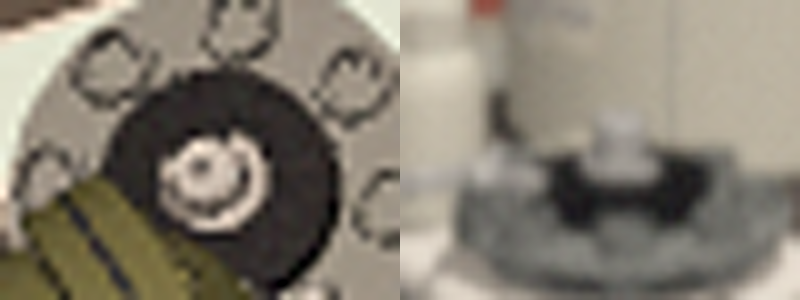

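Top crop: the clip ring (centre about panel (213,180)) now encircles the head (207,172) concentrically, allowing for parallax. Side crop: the spindle is upright again with the clip round its base. The clip is home, so I'll return the fork.

Emit:
play_rows:
  increments:
    - [0,0,-0.15,0,0,0,-1]
    - [0.05,0,-0.4,0,0,0,-1]
    - [0.1,-0.1,-0.55,0,0,0.02,-1]
    - [0.28,-0.4,-0.55,0,0,0.06,-1]
    - [0.28,-0.74,-0.55,0,0,0.096,-1]
    - [0.28,-0.74,-0.55,0,0,0.096,-1]
    - [0.28,-0.74,-0.55,0,0,0.096,-1]

```text
clock: 19.02
ee_pos: [0.412, 0.0803, 0.1821]
orientation: [0.016, 3.141, 0.005]
contact_force: [-0.7, 0.6, -1.1]
finger_gap: 0.164
grasp_force: 98.3
```

Emit:
play_rows:
  increments:
    - [0,-0.4,0,0,0,0,-1]
    - [0,-0.8,0,0,0,0,-1]
    - [0,-1,0,0,0,0,-1]
    - [0,-1,0,0,0,0,-1]

```text
clock: 19.52
ee_pos: [0.4101, -0.0713, 0.1815]
orientation: [0.02, 3.141, 0.003]
contact_force: [0.3, 0.2, -1.0]
finger_gap: 0.169
grasp_force: 98.3
```

```bash
python3 -c "
from h import *
c=load('t6');print('neck at ring height',proj(c,[.5586,.2392,.0945]),'ring seen (236.85,235.55)','head',proj(c,[.5586,.2392,.111]))
to([.46,-.2215,.16],-.55)"
```

```text
neck at ring height [237.21237509 236.01726302] ring seen (236.85,235.55) head [236.11760581 234.88717829]
t 19.52 at [ 0.4101 -0.0713  0.1815] yaw -0.73 tilt [0.0002 0.0019] F [ 0.26  0.16 -0.99] gap 0.169 grip 98.3
 shift [-0.3452 -0.9971  0.1418] turn [ 0.0006  0.0001 -0.001 ]
```

Emit:
play_rows:
  increments:
    - [-0.2,-0.4,0,0,0,0,-1]
    - [-0.345,-0.8,0.05,0,0,0,-1]
    - [-0.345,-0.99,0.14,0,0,-0.001,-1]
    - [-0.345,-0.99,0.3,0,0,-0.001,-1]
    - [-0.345,-0.99,0.5,0,0,-0.001,-1]
    - [-0.345,-0.99,0.6,0,0,-0.001,-1]
    - [-0.345,-0.99,0.6,0,0,-0.001,-1]
    - [-0.345,-0.99,0.6,0,0,-0.001,-1]

```text
clock: 20.52
ee_pos: [0.461, -0.2186, 0.0921]
orientation: [0.01, 3.14, 0.003]
contact_force: [-0.1, -0.6, -1.3]
finger_gap: 0.172
grasp_force: 98.3
```

```bash
python3 - <<'E'
from h import *
to([.46,-.2215,.0462],-.55)
E
```

```text
t 20.52 at [ 0.461  -0.2186  0.0921] yaw -0.35 tilt [0.0015 0.0019] F [-0.14 -0.61 -1.29] gap 0.172 grip 98.3
 shift [ 0.0073 -0.0201  0.3059] turn [0.0006 0.0005 0.0011]
```

Lower in steps, watching force.

Emit:
play_rows:
  increments:
    - [0.004,-0.019,0.1,0,0,0.001,-1]
    - [0.004,-0.019,0.2,0,0,0.001,-1]
    - [0.004,-0.019,0.25,0,0,0.001,-1]
    - [0.004,-0.019,0.28,0,0,0.001,-1]
    - [0.004,-0.019,0.295,0,0,0.001,-1]
    - [0.004,-0.019,0.295,0,0,0.001,-1]

```text
clock: 21.28
ee_pos: [0.4596, -0.2219, 0.0471]
orientation: [0.016, 3.141, 0.003]
contact_force: [0.9, 0.6, -0.5]
finger_gap: 0.172
grasp_force: 98.3
```

```bash
python3 - <<'E'
from h import *
to([.46,-.2215,.0456],-.55)
E
```

```text
t 21.27 at [ 0.4596 -0.2219  0.0471] yaw -0.6 tilt [0.0002 0.002 ] F [ 0.88  0.62 -0.52] gap 0.172 grip 98.3
 shift [-0.0026  0.0028  0.0101] turn [ 0.0006  0.0001 -0.0003]
```

Emit:
play_rows:
  increments:
    - [-0.002,0.002,0.009,0,0,0,-1]
    - [-0.002,0.002,0.009,0,0,0,-1]
    - [-0.002,0.002,0.009,0,0,0,-0.55]
    - [-0.002,0.002,0.009,0,0,0,-0.3]
    - [-0.002,0.002,0.009,0,0,0,0.3]
    - [-0.002,0.002,0.009,0,0,0,0.6]
    - [-0.002,0.002,0.009,0,0,0,0.6]
  squeeze: 20

```text
clock: 22.15
ee_pos: [0.4599, -0.2216, 0.0458]
orientation: [0.016, 3.141, 0.003]
contact_force: [-0.5, 0.3, -0.1]
finger_gap: 0.802
grasp_force: 0.0
```

```bash
python3 - <<'E'
from h import *
to([.46,-.2215,.0456],-.55)
E
```

```text
t 22.15 at [ 0.4599 -0.2216  0.0458] yaw -0.59 tilt [0.0001 0.0021] F [-0.49  0.26 -0.12] gap 0.802 grip 0.0
 shift [-0.001   0.0006  0.0011] turn [ 0.0007  0.     -0.0002]
```

Now up, then back and to the left so both cameras can see.

Emit:
play_rows:
  increments:
    - [0,0,-0.2,0,0,0,0.6]
    - [0,0,-0.6,0,0,0,0.6]
    - [0,0,-1,0,0,0,0.6]
    - [0,0.4,-1,0,0,0,0.6]
    - [0,0.8,-1,0,0,0,0.6]
    - [0,1,-1,0,0,0,0.6]
    - [0,1,-1,0,0,0,0.6]

```text
clock: 23.02
ee_pos: [0.4615, -0.069, 0.1964]
orientation: [0.007, 3.141, 0.005]
contact_force: [0.4, -1.3, -0.4]
finger_gap: 0.802
grasp_force: 0.0
```

```bash
python3 - <<'E'
from h import *
print(robot.state()['clock'])
a=cap('top','t7');b=cap('side','s7')
def cr(i,u,v,w,h,W=400,H=300): return cv2.resize(i['pixels'][v:v+h,u:u+w,::-1],(W,H),interpolation=cv2.INTER_CUBIC)
cv2.imwrite('pics/c7.png',np.vstack([np.hstack([cr(a,216,218,40,30),cr(a,350,225,100,75)]),np.hstack([cr(b,280,180,64,48),cr(b,268,250,100,75)])]))
E
```

```text
23.025
```

View pics/c7.png

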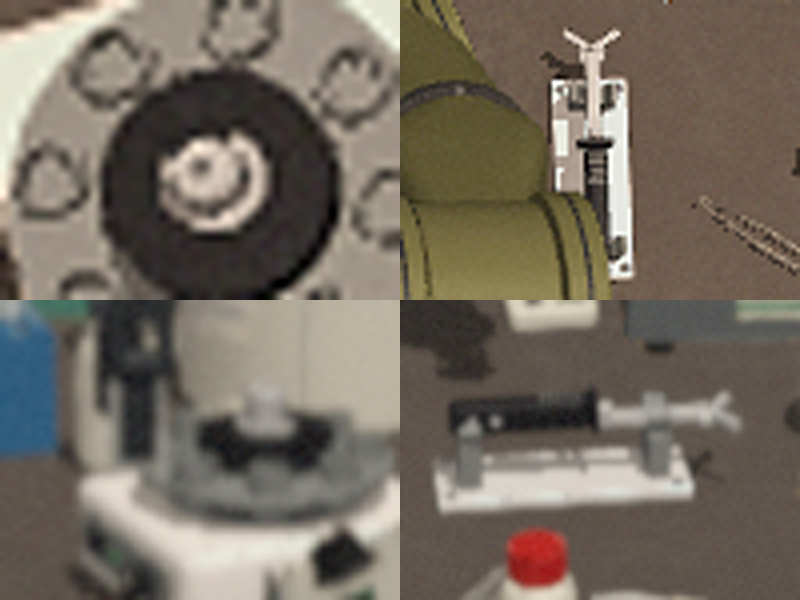

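The fork lies in its rest as it did at the start (tips at panel row 33, level in the side view). The clip ring is concentric with the spindle at panel (213,180). Handing in.

```bash
python3 -c "
from bench import robot
print(robot.finish_job())"
```

```text
the job is handed in; nothing more can be done
None
```

The clip looks fully home on the spindle neck in the last pictures, the highest push I read was about 19 N (readings only at the end of each move), the fork is back in its rest, and the job was handed in at about 23 s.

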